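Pack the sampling caddy

ROBOT

A 6-joint arm with a two-finger parallel gripper is mounted at the origin on a cart in front of the work surface, level with it; the furniture and walls round the work are solid. World frame = base frame: x ahead of the robot, y to its left, z up, the work surface at z = 0. Lengths are in mm, angles in rad, forces in N, time in s.
With the tool pointing down it reaches from about 300 to 750 mm from the base axis. Payload 8.5 kg.
Tool frame: the origin (TCP) lies between the finger pads; the fingertips stand robot.tcp_to_tips ahead of it and the grasp point (between the pads) lies 8 mm behind it (robot.tcp_to_tips is the distance from the TCP to the fingertips, in mm); z points along the fingers, y is the line along which they close (so a half turn about z gives the same grasp; the last joint's range is limited). The gripper opens to 88 mm and grips with 3 to 60 N. Pads are 18 mm wide; open, the fingers measure 123 mm over their backs; the gripper's body (75 mm by 187 mm) begins 45 mm behind the grasp point.
Start: joints at [-1.517, 0.381, 1.297, -0, 1.464, -0.215], TCP at [146.061, -530.233, 249.748] pointing down, gripper open.
Joint ranges: [-3.11, 3.11], [-0.89, 2.33], [0.22, 2.48], [-1.42, 4.56], [0.17, 2.85], [-2.88, 2.88]. Speed limits (rad/s): [2.39, 2.39, 3.14, 3.14, 3.14, 3.14].

INTERFACE

Orientations are given as [roll, pitch, yaw] about the fixed x, y, z axes, in that order (R = Rz(yaw) Ry(pitch) Rx(roll)).
In Python, from plant import robot gives the robot as it stands.
- The arm moves only by the tool servo_tool, never from a script. Its argument "increments" is a list that holds one entry, the list of rows, each a list of 6 numbers: the shift along the world's x, y, z normalised to -1 to 1, where 1 is 0.08 m, then the turn, a rotation vector about the world's x, y, z normalised to -1 to 1, where 1 is 2 pi rad. A call has 1 to 5 rows; each row is the pose to reach, as a shift and turn from the pose commanded when the call began, turning the shorter way round; what a row does not reach only later rows make up. A row lasts 1/8 s, in which the tool goes at most 62.5 mm and 10.7 degrees, less where a joint would pass 70% of its speed; a pose out of reach is approached as far as the arm can. A call with a number of a shift or a turn outside -1 to 1 is refused whole. A call with a gripper value outside its range is refused whole. "claw" is the opening, from -1 (shut) to 1 (fully open), set as the call begins (left out, the last holds). The fingers move at their own pace and stop on an object; "newtons" is the grip in N (left out, the last holds). Time passes only in rows, so rows that repeat a pose let the fingers close. It gives the time, the measured TCP pose, the force, the opening and the grip force at its end, in the units of the state.
- robot.get_obs(): the state, without advancing time (a new reading comes with each control period).
- robot.read_camera(name): name is "scene" or "side" or "wrist"; returns the picture (420x560x3 uint8, blue, green, red); there is no depth.
- robot.camera_params(name): a dict with "intrinsics" (3x3 intrinsics, pixels), "cam_to_world" (4x4, takes a point from camera to world coordinates); the wrist camera has in their place "hand_eye" (4x4, takes a point from camera to tool coordinates, whose origin is the TCP and whose axes are the flange's). Camera axes: x right, y up, looking along -z (the intrinsics and any distortion apply to the point x, -y, -z); pixel columns grow to the right and rows downward; lengths in mm; the calibration is good to about 2 mm. A picture is of the moment at which its call begins: read the wrist's pose just before it. camera_params takes no time and is no camera call.
- robot.hand_in(): hands the job in; it is judged then, once.
The state is a dict: "clock": time; "joints": joint angles; "qd": joint speeds; "effort": joint torques, N m; "tcp_pos": TCP position; "tool_rot": TCP orientation; "force": force on the tool from outside, world axes, zero at the start; "moment": the same for the moment, N m; "finger_gap": finger opening in mm; "gripper_force": force on a finger pad.
Only numpy, scipy, OpenCV 4.12 (cv2) and the standard library are available. Lean on these libraries where they do the work, as an engineer would, in place of code of your own. Each camera call takes 0.05 s, during which the arm holds its last target. There are 200 camera calls.

TASK

Pack the caddy for a sampling round: stand the red-labelled vial and the blue-capped media bottle upright on the floor of the blue bin, beside the dropper bottle that is already in it, and lay the red-handled sorting brush in the two V saddles of the caddy so that it rests level, roughly centred across both. It is a tight fit: the vial goes beside the dropper bottle at the same end and the big bottle takes the rest. Set the glass down rather than drop it, do not topple the dropper bottle, and leave the green and yellow vials where they stand.

Things in the scene. Friction and masses are not known exactly. Their poses are not given: they have to be found in the camera images.
- caddy: Fixed caddy: aluminium base plate 112 x 176 x 4 mm with a blue open bin and, on its +y side, a brush rest. Origin: on the bench under the bin's centre; x along the bin's long side, y towards the brush rest, z up. Bin inside 96 (x) by 64 mm (y), walls 4 mm thick, rim 45 mm and floor 4 mm above the bench.
- bin_floor (a point): Centre of the bin's inner floor (caddy origin + 4 mm in z; axes of the caddy).
- saddle (a point): Midway between the two black V saddles of the brush rest, at the height of their vertices (75 mm above the bench; 105 mm in y from the caddy origin); axes of the caddy. Saddles at x = -35 and +35 mm, each 12 mm long, 90 degree V open upwards, groove along x, lips 12 mm above the vertex. A resting brush lies along x, its axis about 6 mm above this point.
- dropper_bottle: Amber dropper bottle, 29 mm diameter, body 58 mm tall, 86 mm to the top of its black bulb, 45 g; loose, already standing in the bin near its corner at +x, -y of the caddy (about 30, -15 mm). Origin: centre of the underside.
- red_vial: Culture vial with a red label and white plug, 27 mm diameter body, 95 mm tall to the top of the glass and 113 mm to the top of the cotton plug; 30 g. Origin: centre of the underside; z up along the vial. It stands on the bench among the other vials.
- green_vial: Bystander: vial with a green label, to be left alone; 27 mm diameter body, 95 mm tall to the top of the glass and 113 mm to the top of the cotton plug; 30 g. Origin: centre of the underside; z up along the vial.
- yellow_vial: Bystander: vial with a yellow label, to be left alone; 27 mm diameter body, 95 mm tall to the top of the glass and 113 mm to the top of the cotton plug; 30 g. Origin: centre of the underside; z up along the vial.
- bottle: Glass media bottle with a blue screw cap, body 56 mm diameter, 111 mm tall with the cap, 0.22 kg, on the bench at the left. Grasp the body. Origin: centre of the underside; z up along the bottle.
- brush: Sorting brush lying on the bench, slim red lacquered handle, 178 mm long, up to 9 mm thick, 12 g. Origin: under the middle of its length; y along the brush, towards the handle's end.
- brush_mid (a point): Point on the brush's axis near its balance point, the place to grip it: 15 mm from the middle towards the handle's end, 4.5 mm above its underside; same axes as the brush.

How it is judged:
By the outcome, as a careful person would: the job done as asked, in the order asked, and still so for the second after the job is handed in, with the robot touching nothing.
It also fails if it takes over 69 s, if anything falls off the work surface, if the arm or the gripper's body presses on something with over 40 N, if the wrist force passes 120 N, or if a joint passes its speed limit or range.

## Working session

There is one attempt and no reset: what is moved stays moved. The work goes in short steps, Python scripts to look and compute and a tool call to move; the robot and the scene stay as the last step left them, time stands still between calls to the robot, and variables do not carry over. Pictures are saved under pics/ and viewed, at most 13 in all, crops included, and the job is handed in when it is done.

Besides the shell and the picture viewer there is one more tool, called after ">>>" by a JSON object that holds its "name" and its "arguments", one argument or row to a line. servo_tool: Moves the arm, as the interface text tells. Scaled input: -1 to 1 covers 0.08 m each way for a shift and 2 pi rad each way for a turn. Its arguments: {"type":"object","properties":{"increments":{"type":"array"},"claw":{"type":"number"},"newtons":{"type":"number"}},"required":["increments"]}

```bash
ls; mkdir -p pics
cat > h.py <<'E'
import numpy as np, cv2
from plant import robot
from scipy.spatial.transform import Rotation as R
def cam(n):
    o=robot.get_obs(); p=robot.camera_params(n); im=robot.read_camera(n)
    K=np.array(p["intrinsics"])
    if "hand_eye" in p:
        T=np.eye(4); T[:3,:3]=R.from_euler('xyz',o["tool_rot"]).as_matrix(); T[:3,3]=o["tcp_pos"]
        T=T@np.array(p["hand_eye"])
    else: T=np.array(p["cam_to_world"])
    return np.asarray(im).copy(),K,T,p
def ray(K,T,u,v):
    d=np.linalg.inv(K)@[u,v,1]; d=T[:3,:3]@(d*[1,-1,-1]); return T[:3,3],d/np.linalg.norm(d)
def onz(K,T,u,v,z):
    c,d=ray(K,T,u,v); return c+d*(z-c[2])/d[2]
def proj(K,T,P):
    q=T[:3,:3].T@(np.asarray(P,float)-T[:3,3]); q=K@(q*[1,-1,-1]); return q[:2]/q[2]
def tri(rs):
    A=np.zeros((3,3));b=np.zeros(3)
    for c,d in rs:
        M=np.eye(3)-np.outer(d,d);A+=M;b+=M@c
    return np.linalg.solve(A,b)
E
python3 - <<'E'
from h import *
print(robot.get_obs(), robot.tcp_to_tips)
for n in ("scene","side","wrist"):
    im,K,T,p=cam(n); print(n,K.round(1).tolist(),T.round(3).tolist(),[k for k in p]); cv2.imwrite(f"pics/{n}0.png",im)
E
```

```text
pics
{'clock': 0.0, 'joints': array([-1.51730809e+00,  3.81217333e-01,  1.29828104e+00,  2.48282892e-05,
        1.46356574e+00, -2.15261078e-01]), 'qd': array([-7.11745433e-06,  8.11833997e-04, -2.04472359e-04, -1.75268526e-03,
       -3.80228875e-05, -6.22886501e-04]), 'effort': array([ 2.19593094e-04, -4.37936854e+01, -2.24559134e+01,  7.13642850e-02,
        3.50987236e-02, -6.90380489e-05]), 'tcp_pos': array([ 146.04904354, -529.98162692,  249.11945256]), 'tool_rot': array([-3.14016043e+00, -3.38418970e-04,  2.68746400e-01]), 'force': array([-0.19587405, -0.15459218, -0.48837492]), 'moment': array([-0.02069752,  0.03704498,  0.013626  ]), 'gripper_force': 0.0, 'finger_gap': 87.95204363855942} 11.0
scene [[444.1, 0.0, 276.3], [0.0, 444.1, 210.6], [0.0, 0.0, 1.0]] [[-0.704, 0.416, -0.576, -102.191], [-0.71, -0.42, 0.565, 606.856], [-0.007, 0.807, 0.591, 688.72], [0.0, 0.0, 0.0, 1.0]] ['intrinsics', 'cam_to_world']
side [[418.7, 0.0, 276.6], [0.0, 418.7, 214.5], [0.0, 0.0, 1.0]] [[-1.0, 0.021, -0.005, 513.222], [-0.015, -0.515, 0.857, 1070.66], [0.015, 0.857, 0.515, 691.622], [0.0, 0.0, 0.0, 1.0]] ['intrinsics', 'cam_to_world']
wrist [[333.1, 0.0, 276.5], [0.0, 333.1, 208.9], [0.0, 0.0, 1.0]] [[0.266, 0.914, 0.305, 225.026], [-0.964, 0.253, 0.083, -507.649], [-0.001, -0.316, 0.949, 384.419], [0.0, 0.0, 0.0, 1.0]] ['intrinsics', 'hand_eye']
```

View pics/scene0.png

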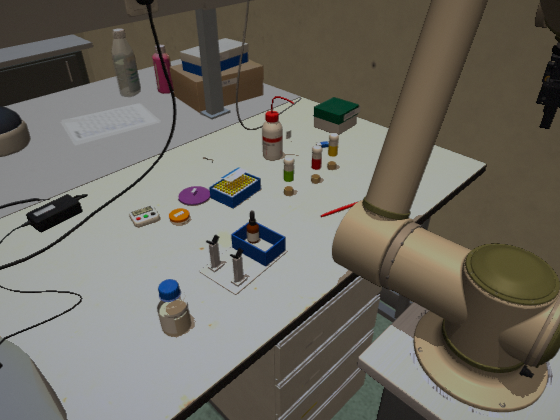

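View pics/side0.png

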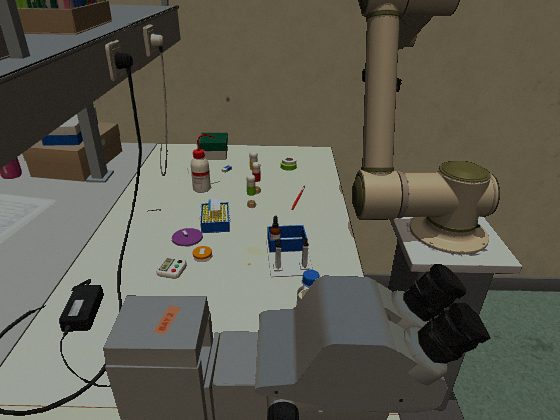

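Scene: vials green (289,170), red (317,158), yellow (333,147); caddy bin (258,242), saddles (214,252) and (238,267), bottle (173,310), brush near (340,208), partly hidden by the arm. Side: vials around (253,175), brush (298,197), bin (288,238), bottle cap (311,278) partly hidden by the microscope. Next I'll enlarge the key areas.

Run:
```python
from h import *
s=cv2.imread("pics/scene0.png");d=cv2.imread("pics/side0.png");w=cv2.imread("pics/wrist0.png")
a=cv2.resize(s[130:345,150:365],(400,400),interpolation=cv2.INTER_CUBIC)
b=cv2.resize(d[140:310,190:360],(400,400),interpolation=cv2.INTER_CUBIC)
c=cv2.resize(w,(267,200))
o=np.zeros((600,800,3),np.uint8);o[:400,:400]=a;o[:400,400:]=b;o[400:,:267]=c
cv2.imwrite("pics/c1.png",o)
S=np.load if 0 else None
def blobs(im,lo,hi,amin=6):
    h=cv2.cvtColor(im,cv2.COLOR_BGR2HSV);m=cv2.inRange(h,np.array(lo),np.array(hi))
    if lo[0]==0:m|=cv2.inRange(h,np.array([172]+lo[1:]),np.array([180]+hi[1:]))
    n,l,st,ce=cv2.connectedComponentsWithStats(m)
    return [(st[i].tolist(),ce[i].round(1).tolist()) for i in range(1,n) if st[i][4]>=amin]
for nm,im in (("scene",s),("side",d),("wrist",w)):
  for cn,lo,hi in (("red",[0,150,60],[6,255,255]),("green",[38,120,60],[60,255,255]),("yel",[22,130,100],[34,255,255]),("blue",[100,140,40],[125,255,255])):
    print(nm,cn,blobs(im,lo,hi,12))
```

```text
scene red [([273, 96, 21, 8, 34], [282.9, 98.6]), ([266, 106, 13, 16, 130], [271.5, 115.8]), ([263, 137, 19, 6, 67], [271.6, 139.6]), ([312, 158, 9, 12, 85], [315.7, 163.5]), ([321, 202, 36, 15, 91], [338.1, 209.4])]
scene green [([284, 170, 9, 12, 90], [288.0, 175.9])]
scene yel [([329, 147, 6, 9, 34], [332.1, 151.1]), ([215, 175, 37, 20, 262], [233.3, 184.8])]
scene blue [([242, 53, 5, 10, 43], [244.1, 57.7]), ([221, 56, 19, 15, 170], [229.5, 62.6]), ([182, 61, 20, 15, 166], [191.6, 68.1]), ([321, 142, 7, 5, 31], [324.2, 144.0]), ([222, 168, 16, 10, 18], [229.3, 172.9]), ([210, 173, 50, 35, 536], [235.2, 194.4]), ([232, 223, 53, 43, 1079], [259.4, 244.2]), ([158, 279, 22, 22, 354], [168.5, 289.6])]
side red [([193, 134, 22, 25, 134], [199.3, 149.0]), ([192, 171, 16, 6, 49], [199.7, 173.7]), ([253, 172, 7, 10, 42], [256.2, 176.4]), ([292, 190, 11, 20, 47], [296.7, 199.5]), ([171, 269, 5, 3, 12], [173.2, 269.9])]
side green [([15, 0, 13, 8, 87], [21.4, 3.4]), ([281, 162, 16, 8, 70], [288.0, 166.5]), ([247, 186, 8, 10, 64], [250.3, 190.6])]
side yel [([203, 205, 2, 16, 23], [203.7, 213.5]), ([206, 205, 3, 16, 20], [207.1, 213.0]), ([220, 205, 2, 8, 13], [220.5, 208.4]), ([223, 204, 2, 17, 30], [223.5, 211.7]), ([213, 211, 2, 10, 16], [213.5, 215.8])]
side blue [([73, 0, 4, 7, 17], [74.2, 2.9]), ([78, 0, 4, 6, 20], [79.8, 2.3]), ([42, 135, 37, 10, 344], [60.3, 139.7]), ([224, 166, 6, 5, 14], [227.3, 167.4]), ([202, 200, 8, 11, 22], [207.1, 204.6]), ([201, 215, 28, 18, 279], [215.0, 226.5]), ([278, 225, 29, 13, 264], [291.4, 231.0]), ([268, 226, 8, 26, 95], [271.4, 241.4]), ([280, 238, 23, 14, 261], [291.2, 244.4]), ([303, 270, 16, 16, 192], [309.7, 276.7])]
wrist red []
wrist green []
wrist yel []
wrist blue []
```

View pics/c1.png

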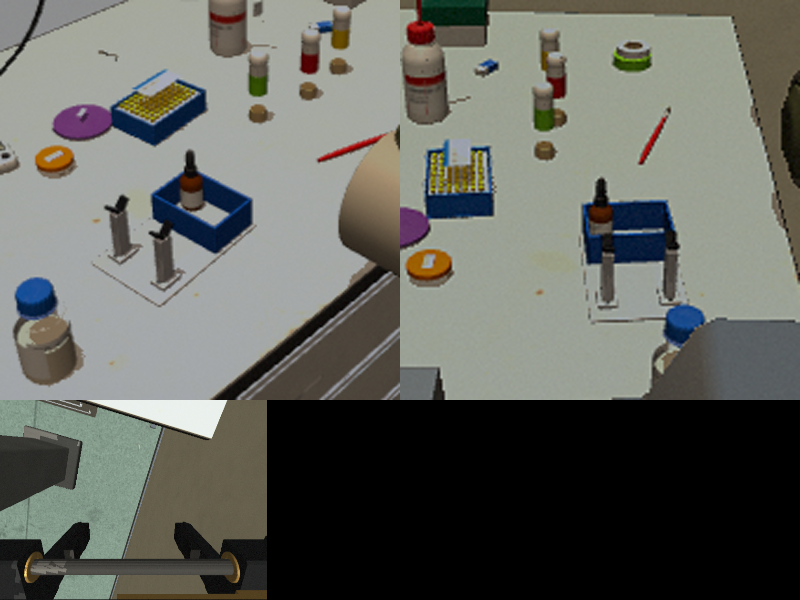

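The composite shows the vials in a row with about 40–60 mm spacing, the saddles on the left (+y) side of the bin, the dropper at the bin's far corner, and the bottle at left. The wrist camera sees only floor.

Run:
```python
from h import *
P={n:robot.camera_params(n) for n in("scene","side")}
G=lambda n:(np.array(P[n]["intrinsics"]),np.array(P[n]["cam_to_world"]))
def t(a,b):
    r=[ray(*G("scene"),*a),ray(*G("side"),*b)];X=tri(r)
    return X.round(1),[np.round(np.linalg.norm(np.cross(X-c,d)),1) for c,d in r]
f=215/400;g=170/400
S=lambda u,v:(150+u*f,130+v*f); D=lambda u,v:(190+(u-400)*g,140+v*g)
for k,a,b in [("red label",(315.7,163.5),(256.2,176.4)),("green label",(288,175.9),(250.3,190.6)),("red plug top",S(311,32),D(556,55)),("green plug",S(259,52),D(542,87)),("yel plug",S(342,8),D(549,32)),
 ("cap c",(168.5,289.6),(309.7,276.7)),("captop",S(36,286),D(686,312)),("brush",(338.1,209.4),(296.7,199.5)),("brush tipL",S(318,160),D(642,162)),
 ("dropper top",S(191,152),D(601,182)),("sadA",S(119,204),D(608,243)),("sadB",S(163,233),D(672,240)),
 ("rim near-y? corner a",S(152,203),D(590,232)),("rim b",S(217,247),D(677,230)),("rim c",S(252,203),D(668,203)),("rim d",S(187,170),D(583,205))]: print(k,*t(a,b))
for k,q in [("bottle base",S(46,378)),("cork r",S(308,97)),("cork g",S(259,120)),("cork y",S(338,72)),("plate a",S(92,262)),("plate b",S(160,304)),("plate c",S(256,227)),("benchedge",S(212,400))]: print(k,onz(*G("scene"),*q,0).round())
for k,q in [("cork r",D(558,123)),("cork g",D(544,157)),("plate a",D(590,320)),("brush hi",D(669,109)),("brush lo",D(641,163)),("edge",D(733,17))]: print(k,onz(*G("side"),*q,0).round())
```

```text
red label [ 593.5 -231.4   59.2] [np.float64(1.3), np.float64(1.3)]
green label [ 607.2 -133.9   55.2] [np.float64(1.1), np.float64(1.1)]
red plug top [ 593.2 -233.6  108.3] [np.float64(0.0), np.float64(0.0)]
green plug [ 607.3 -137.7  105.6] [np.float64(1.9), np.float64(1.9)]
yel plug [ 609.5 -325.2  107.1] [np.float64(1.7), np.float64(1.7)]
cap c [441.7 349.8  98.7] [np.float64(1.6), np.float64(1.6)]
captop [439.1 347.8 111.1] [np.float64(0.5), np.float64(0.5)]
brush [ 453.4 -163.2    8.2] [np.float64(2.4), np.float64(2.4)]
brush tipL [ 467.8 -111.7    3.9] [np.float64(0.2), np.float64(0.2)]
dropper top [523.   70.5  82.6] [np.float64(1.2), np.float64(1.2)]
sadA [513.  191.6  78.2] [np.float64(0.3), np.float64(0.3)]
sadB [442.3 185.5  77.3] [np.float64(1.9), np.float64(1.9)]
rim near-y? corner a [531.1 129.3  41.5] [np.float64(7.0), np.float64(7.0)]
rim b [427.3 117.8  34.4] [np.float64(11.4), np.float64(11.4)]
rim c [439.7  47.4  38.3] [np.float64(0.6), np.float64(0.6)]
rim d [543.8  60.5  40.7] [np.float64(1.1), np.float64(1.1)]
bottle base [426. 364.   0.]
cork r [ 588. -228.    0.]
cork g [ 597. -129.    0.]
cork y [ 602. -318.    0.]
plate a [530. 228.   0.]
plate b [421. 215.   0.]
plate c [435.  45.   0.]
benchedge [286. 262.   0.]
cork r [ 591. -229.    0.]
cork g [ 605. -127.    0.]
plate a [531. 228.   0.]
brush hi [ 423. -282.    0.]
brush lo [ 469. -116.    0.]
edge [ 288. -665.    0.]
```

>>> {"name": "servo_tool", "arguments": {
  "increments": [
    [[0.92, 0.53, 0.1, 0, 0, 0.037], [0.92, 0.53, 0.1, 0, 0, 0.037], [0.92, 0.53, 0.1, 0, 0, 0.037]]
  ]
}}

```text
clock: 0.52
tcp_pos: [220.7, -487.1, 257.9]
tool_rot: [3.142, -0.0, 0.503]
force: [-0.1, -0.3, -1.0]
finger_gap: 88.4
gripper_force: 0.0
```

>>> {"name": "servo_tool", "arguments": {
  "increments": [
    [[0.92, 0.53, 0.1, 0, 0, 0.037], [0.92, 0.53, 0.1, 0, 0, 0.037], [0.92, 0.53, 0.1, 0, 0, 0.037]]
  ]
}}

```text
clock: 0.9
tcp_pos: [293.5, -445.4, 265.6]
tool_rot: [-3.141, 0.0, 0.734]
force: [-1.1, -0.2, -0.3]
finger_gap: 87.9
gripper_force: 0.0
```

>>> {"name": "servo_tool", "arguments": {
  "increments": [
    [[0.92, 0.53, 0, 0, 0, 0.037], [0.92, 0.53, 0, 0, 0, 0.037], [0.92, 0.53, 0, 0, 0, 0.037]]
  ]
}}

```text
clock: 1.27
tcp_pos: [366.6, -403.5, 265.3]
tool_rot: [-3.141, 0.0, 0.965]
force: [-0.7, -1.2, -0.0]
finger_gap: 88.0
gripper_force: 0.0
```

>>> {"name": "servo_tool", "arguments": {
  "increments": [
    [[0.92, 0.53, 0, 0, 0, 0.037], [0.92, 0.53, 0, 0, 0, 0.037], [0.92, 0.53, 0, 0, 0, 0.037]]
  ]
}}

```text
clock: 1.65
tcp_pos: [440.0, -361.5, 265.3]
tool_rot: [-3.141, 0.0, 1.197]
force: [-0.6, -0.4, -0.2]
finger_gap: 88.3
gripper_force: 0.0
```

>>> {"name": "servo_tool", "arguments": {
  "increments": [
    [[0.92, 0.53, 0, 0, 0, 0.037], [0.92, 0.53, 0, 0, 0, 0.037], [0.92, 0.53, 0, 0, 0, 0.037]]
  ]
}}

```text
clock: 2.02
tcp_pos: [513.6, -319.0, 265.4]
tool_rot: [-3.141, 0.0, 1.429]
force: [-0.5, 0.1, 0.1]
finger_gap: 88.1
gripper_force: 0.0
```

>>> {"name": "servo_tool", "arguments": {
  "increments": [
    [[0.92, 0.53, 0, 0, 0, 0.037], [0.92, 0.53, 0, 0, 0, 0.037], [0.92, 0.53, 0, 0, 0, 0.037]]
  ]
}}

```text
clock: 2.4
tcp_pos: [587.1, -276.8, 265.3]
tool_rot: [-3.141, 0.0, 1.661]
force: [0.5, -0.3, 0.4]
finger_gap: 88.1
gripper_force: 0.0
```

Run:
```python
from h import *
o=robot.get_obs();print(o["clock"],o["tcp_pos"],o["tool_rot"],o["joints"])
im,K,T,p=cam("wrist");cv2.imwrite("pics/w1.png",im);np.savez("w1.npz",K=K,T=T)
for k,X in (("red",(593,-232,110)),("red0",(593,-232,0)),("green",(607,-136,110)),("yel",(609,-325,110)),("caddy",(488,84,0)),("brush",(446,-198,0))):print(k,proj(K,T,X))
```

```text
2.4 [ 587.09260382 -276.78681532  265.33576706] [-3.14077070e+00  1.19787495e-05  1.66135202e+00] [-6.22378499e-01  5.53541061e-01  9.59514852e-01 -5.47598939e-04
  1.62915066e+00 -7.12965956e-01]
red [288.66215111 145.45755479]
red0 [285.43599051 132.71756085]
green [319.3400169   22.61001844]
yel [295.35884444 244.94002934]
caddy [ 201.34722357 -248.2116932 ]
brush [159.27280322  90.14818498]
```

View pics/w1.png

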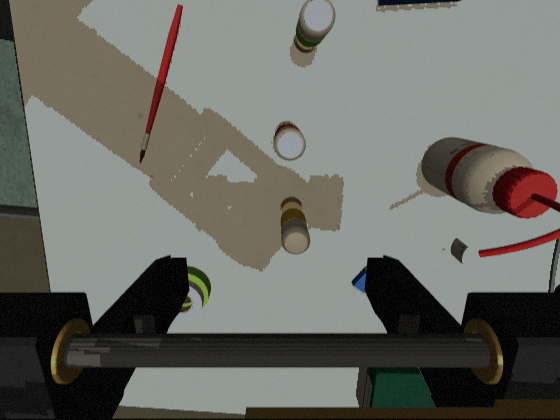

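The wrist view shows the red plug at (289,146), green at (318,18), yellow at (295,240), brush from (180,8) handle end to (141,160) tip, and a tall wash bottle at right with its base near (440,170) and cap at (526,192). I'll check the wash bottle's clearance.

Run:
```python
from h import *
z=np.load("w1.npz");K,T=z["K"],z["T"]
im=cv2.imread("pics/w1.png");hsv=cv2.cvtColor(im,cv2.COLOR_BGR2HSV)
P=robot.camera_params("scene");Ks,Ts=np.array(P["intrinsics"]),np.array(P["cam_to_world"])
P=robot.camera_params("side");Kd,Td=np.array(P["intrinsics"]),np.array(P["cam_to_world"])
print("red",onz(K,T,289.5,146,113).round(1),tri([ray(K,T,289.5,146),ray(Ks,Ts,317.2,147.2),ray(Kd,Td,256.3,163.4)]).round(1))
print("wash cap top",tri([ray(K,T,540,192),ray(Ks,Ts,272,114),ray(Kd,Td,199.5,152)]).round(1),[onz(K,T,u,v,h).round() for u,v,h in ((424,160,0),(500,190,150),(526,192,180))])
m=cv2.inRange(hsv,np.array([0,150,60]),np.array([6,255,255]))|cv2.inRange(hsv,np.array([172,150,60]),np.array([180,255,255]));m[:,250:]=0;m[250:]=0
ys,xs=np.nonzero(m);c=np.array([xs.mean(),ys.mean()]);W=np.array([onz(K,T,u,v,4.5)[:2] for u,v in zip(xs,ys)])
_,_,V=np.linalg.svd(W-W.mean(0));print("brush red ctr",W.mean(0),"dir",V[0],np.degrees(np.arctan2(*V[0][::-1])))
t=(W-W.mean(0))@V[0];print(t.min(),t.max(),"tip",onz(K,T,141,161,4.5),"end",onz(K,T,180,6,4.5))
m=cv2.inRange(hsv,np.array([0,0,140]),np.array([180,60,255]))
cv2.imwrite("pics/m.png",m[90:180,250:330])
```

```text
red [ 593.6 -232.   113. ] [ 593.3 -233.   108.5]
wash cap top [ 787.8 -246.6  142.8] [array([ 763., -249.,    0.]), array([ 758., -246.,  150.]), array([ 755., -239.,  180.])]
brush red ctr [ 452.92393974 -173.91971249] dir [-0.27323537 -0.96194721] -105.856881495719
-64.01010658791127 75.08431135796928 tip [ 424.12144635 -280.24616448    4.5       ] end [ 470.65485903 -112.94038133    4.5       ]
```

>>> {"name": "servo_tool", "arguments": {
  "increments": [
    [[0.08, 0.56, -0.4, 0, 0, 0], [0.08, 0.56, -1, 0, 0, 0], [0.08, 0.56, -1, 0, 0, 0]]
  ],
  "claw": 0.5
}}

```text
clock: 2.82
tcp_pos: [591.7, -231.7, 183.4]
tool_rot: [-3.136, -0.004, 1.661]
force: [0.6, 0.6, -0.0]
finger_gap: 66.2
gripper_force: 0.0
```

>>> {"name": "servo_tool", "arguments": {
  "increments": [
    [[0, 0, -0.5, 0, 0, 0], [0, 0, -1, 0, 0, 0], [0, 0, -1, 0, 0, 0]]
  ]
}}

```text
clock: 3.2
tcp_pos: [593.0, -232.3, 105.5]
tool_rot: [-3.139, -0.002, 1.661]
force: [-0.2, -0.1, 1.0]
finger_gap: 66.0
gripper_force: 0.0
```

>>> {"name": "servo_tool", "arguments": {
  "increments": [
    [[0, 0, -0.3, 0, 0, 0], [0, 0, -0.48, 0, 0, 0], [0, 0, -0.48, 0, 0, 0]]
  ]
}}

```text
clock: 3.58
tcp_pos: [594.1, -231.6, 68.1]
tool_rot: [3.141, 0.0, 1.663]
force: [-0.3, -0.2, 0.5]
finger_gap: 66.5
gripper_force: 0.0
```

>>> {"name": "servo_tool", "arguments": {
  "increments": [
    [[0, 0, 0, 0, 0, 0], [0, 0, 0, 0, 0, 0], [0, 0, 0, 0, 0, 0], [0, 0, 0, 0, 0, 0], [0, 0, 0, 0, 0, 0]]
  ],
  "claw": -1,
  "newtons": 10
}}

```text
clock: 4.2
tcp_pos: [594.1, -231.1, 67.5]
tool_rot: [3.141, 0.0, 1.664]
force: [-0.3, 0.5, 1.4]
finger_gap: 26.7
gripper_force: 10.0
```

>>> {"name": "servo_tool", "arguments": {
  "increments": [
    [[0, 0, 0.3, 0, 0, 0], [0, 0, 0.9, 0, 0, 0], [0, 0, 1, 0, 0, 0]]
  ]
}}

```text
clock: 4.58
tcp_pos: [595.0, -231.6, 150.6]
tool_rot: [3.137, 0.003, 1.664]
force: [1.0, 0.3, -1.0]
finger_gap: 26.8
gripper_force: 10.0
```

>>> {"name": "servo_tool", "arguments": {
  "increments": [
    [[-0.05, 0, 0.5, 0, 0, 0], [-0.1, 0, 0.8, 0, 0, 0], [-0.1, 0, 0.8, 0, 0, 0]]
  ]
}}

```text
clock: 4.95
tcp_pos: [586.2, -231.2, 212.1]
tool_rot: [3.14, 0.001, 1.664]
force: [0.4, -0.1, -0.3]
finger_gap: 26.7
gripper_force: 10.0
```

>>> {"name": "servo_tool", "arguments": {
  "increments": [
    [[-0.15, 0.4, 0, 0, 0, 0], [-0.3, 1, 0, 0, 0, 0], [-0.3, 1, 0, 0, 0, 0]]
  ]
}}

```text
clock: 5.32
tcp_pos: [561.1, -148.3, 209.8]
tool_rot: [-3.139, -0.002, 1.667]
force: [-0.2, 0.0, 0.2]
finger_gap: 26.4
gripper_force: 10.0
```

>>> {"name": "servo_tool", "arguments": {
  "increments": [
    [[-0.15, 0.6, 0, 0, 0, 0], [-0.3, 1, 0, 0, 0, 0], [-0.3, 1, 0, 0, 0, 0]]
  ]
}}

```text
clock: 5.7
tcp_pos: [537.6, -70.0, 210.3]
tool_rot: [-3.14, -0.001, 1.666]
force: [0.7, -0.1, -0.7]
finger_gap: 26.3
gripper_force: 10.0
```

>>> {"name": "servo_tool", "arguments": {
  "increments": [
    [[-0.15, 0.5, 0, 0, 0, 0], [-0.3, 0.9, 0, 0, 0, 0], [-0.3, 0.9, 0, 0, 0, 0], [-0.3, 0.9, 0, 0, 0, 0]]
  ]
}}

```text
clock: 6.2
tcp_pos: [514.8, -0.4, 210.8]
tool_rot: [-3.141, 0.0, 1.663]
force: [-0.0, 0.2, -1.3]
finger_gap: 26.3
gripper_force: 10.0
```

Run:
```python
from h import *
o=robot.get_obs();print(o["clock"],o["tcp_pos"],o["tool_rot"],o["finger_gap"],o["gripper_force"])
im,K,T,p=cam("wrist");cv2.imwrite("pics/w2.png",im);np.savez("w2.npz",K=K,T=T)
for k,X in (("caddy0",(488,84,45)),("drop",(523,70.5,86)),("sadA",(513,191.6,81)),("sadB",(442,185,81)),("vial bottom",o["tcp_pos"]-[0,0,67])):print(k,proj(K,T,X))
cv2.imwrite("pics/w2b.png",cv2.resize(im,(800,600),interpolation=cv2.INTER_CUBIC))
```

```text
6.2 [ 5.14796346e+02 -3.95869057e-01  2.10847714e+02] [-3.14126572e+00  3.46615169e-04  1.66275594e+00] 26.328631499943388 9.999716877937317
caddy0 [254.9317524   93.56630943]
drop [296.6947069  116.40032455]
sadA [301.71746288 -77.32205798]
sadB [192.25429938 -77.31334853]
vial bottom [277.28696994 231.7049244 ]
```

View pics/w2b.png

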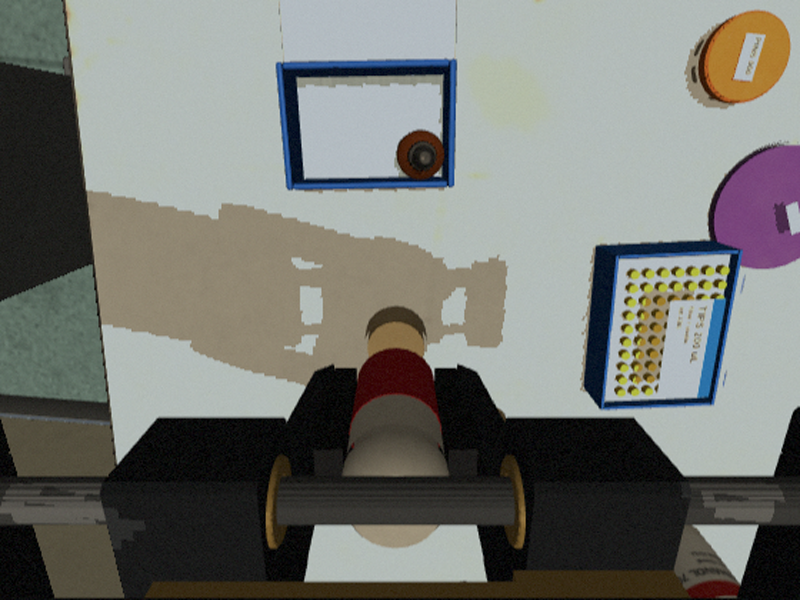

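The view shows the bin rim with outer corners near (277,64), (457,60), (454,186), (289,188), the dropper bulb at (422,155), and the vial hanging straight with its base at (395,328).

```bash
cat > bin.py <<'E'
from h import *
z=np.load("w2.npz");K,T=z["K"],z["T"];im=cv2.imread("pics/w2.png");hsv=cv2.cvtColor(im,cv2.COLOR_BGR2HSV)
m=cv2.inRange(hsv,np.array([100,120,110]),np.array([125,255,255]));m[:,:185]=0;m[:,330:]=0;m[140:]=0
c=np.vstack(cv2.findContours(m,cv2.RETR_EXTERNAL,cv2.CHAIN_APPROX_NONE)[0])[:,0]
W=np.array([onz(K,T,u,v,45)[:2] for u,v in c])
r=cv2.minAreaRect(W.astype(np.float32));print("rim rect",r)
W2=np.array([onz(K,T,u*.7-.15,v*.7-.15,45)[:2] for u,v in ((277,64),(457,60),(454,186),(289,188))]);print(W2.round(1).tolist(),W2.mean(0))
print("dropper top",onz(K,T,422*.7-.15,155*.7-.15,86))
print("plate edges", [onz(K,T,u*.7,v*.7,4).round(1) for u,v in ((280,5),(457,5),(456,50),(282,50))])
cv2.imwrite("pics/m.png",m)
E
python3 bin.py
```

```text
rim rect ((489.75335693359375, 88.33837127685547), (103.22476959228516, 70.82929992675781), 6.286888122558594)
[[435.5, 117.1], [537.8, 128.7], [545.3, 58.7], [443.8, 48.1]] [490.60017734  88.15574884]
dropper top [521.2774682   76.17088915  86.        ]
plate edges [array([427.3, 155.5,   4. ]), array([538. , 165.8,   4. ]), array([540.8, 140.5,   4. ]), array([429. , 130.2,   4. ])]
```

>>> {"name": "servo_tool", "arguments": {
  "increments": [
    [[0.03, 0.4, 0, 0, 0, 0], [0.03, 0.68, -0.1, 0, 0, 0], [0.03, 0.68, -0.1, 0, 0, 0]]
  ]
}}

```text
clock: 6.62
tcp_pos: [516.7, 55.2, 202.7]
tool_rot: [-3.14, -0.0, 1.664]
force: [0.1, -0.3, -0.5]
finger_gap: 26.5
gripper_force: 10.0
```

>>> {"name": "servo_tool", "arguments": {
  "increments": [
    [[0.03, 0.4, 0, 0, 0, 0], [0.04, 0.67, -0.15, 0, 0, 0], [0.04, 0.67, -0.15, 0, 0, 0.003], [0.04, 0.67, -0.15, 0, 0, 0.003]]
  ]
}}

```text
clock: 7.12
tcp_pos: [520.1, 107.6, 191.7]
tool_rot: [3.141, 0.0, 1.682]
force: [0.1, -0.1, -0.2]
finger_gap: 26.4
gripper_force: 10.0
```

Run:
```python
from h import *
o=robot.get_obs();print(o["clock"],o["tcp_pos"],o["tool_rot"])
im,K,T,p=cam("wrist");cv2.imwrite("pics/w3.png",im);np.savez("w3.npz",K=K,T=T)
sc,Ks,Ts,_=cam("scene");sd,Kd,Td,_=cam("side");cv2.imwrite("pics/scene3.png",sc);cv2.imwrite("pics/side3.png",sd)
for k,X in (("sadA",(513,196.5,81)),("sadB",(443.9,189,81)),("drop",(521.3,76.2,86)),("bottle",(440,348,111))):print(k,proj(K,T,X),proj(Ks,Ts,X),proj(Kd,Td,X))
o=np.zeros((600,800,3),np.uint8)
o[:,:400]=cv2.resize(im[:300,130:330],(400,600),interpolation=cv2.INTER_CUBIC)
o[:300,400:]=cv2.resize(sc[190:340,140:340],(400,300),interpolation=cv2.INTER_CUBIC)
o[300:,400:]=cv2.resize(sd[180:300,220:380],(400,300),interpolation=cv2.INTER_CUBIC)
cv2.imwrite("pics/c3.png",o)
```

```text
7.125 [520.14104913 107.6138518  191.65435989] [3.14124431e+00 4.45428744e-04 1.68183667e+00]
sadA [281.12026937  88.69757001] [211.99121811 239.79808399] [278.33626293 243.36082561]
sadB [180.93230504  88.32988076] [235.81868753 253.42286512] [305.41147163 242.24651307]
drop [274.07168584 249.6605942 ] [251.23421246 212.40081929] [275.88936109 216.99226115]
bottle [ 161.84216506 -281.66648516] [168.94986129 283.85186918] [311.05090952 272.47757537]
```

View pics/c3.png

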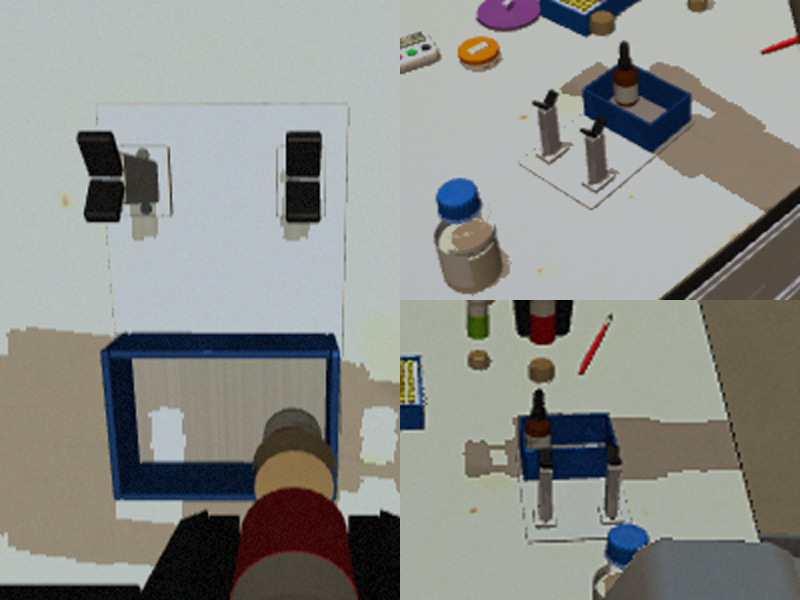

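The wrist crop shows saddle gaps at (303,180) and (104,180), and the bin rim's far corners near (338,337) and (103,350). The vial hangs over its slot. I'll check rim and saddle heights from the two wrist views.

Run:
```python
from h import *
a=np.load("w2.npz");b=np.load("w3.npz")
A=a["K"],a["T"];B=b["K"],b["T"]
P=robot.camera_params("scene");S=np.array(P["intrinsics"]),np.array(P["cam_to_world"])
P=robot.camera_params("side");D=np.array(P["intrinsics"]),np.array(P["cam_to_world"])
c=lambda u,v:(130+u/2,v/2)
R2=np.array([[.994,-.1098],[.1098,.994]])
for n,x,y,q in (("TR",52,36,c(338,335)),("TL",-52,36,c(103,350)),("BL",-52,-36,c(115,498)),("BR",52,-36,c(338,498))):
    X=[*(R2@[x,y]+[490.2,88.3]),45];print(n,np.round(X,1),"w2",(proj(*A,X)/.7).round(),"w3",((proj(*B,X)-[130,0])*2).round())
print("TR",tri([ray(*A,457*.7,60*.7),ray(*B,*c(338,335))]).round(1),"BL",tri([ray(*A,289*.7,188*.7),ray(*B,*c(115,498))]).round(1))
sc=lambda u,v:(140+(u-400)/2,190+v/2); sd=lambda u,v:(220+(u-400)*.4,180+(v-300)*.4)
for n,w,s,d in (("A",c(303,180),sc(545,101),sd(545,457)),("B",c(104,180),sc(594,128),sd(613,457))):
    print("sad",n,onz(*B,*w,75).round(1),tri([ray(*B,*w),ray(*S,*s)]).round(1),tri([ray(*B,*w),ray(*D,*d)]).round(1))
print("expected",R2@[35,105]+[490.2,88.3],R2@[-35,105]+[490.2,88.3])
cap=sc(459,184);print("captop",tri([ray(*S,*cap),ray(*D,*sd(628,532))]),onz(*S,*cap,111),onz(*D,*sd(628,532),111))
```

```text
TR [537.9 129.8  45. ] w2 [457.  58.] w3 [341. 350.]
TL [434.6 118.4  45. ] w2 [275.  61.] w3 [ 99. 349.]
BL [442.5  46.8  45. ] w2 [287. 190.] w3 [113. 501.]
BR [545.8  58.2  45. ] w2 [455. 187.] w3 [337. 501.]
TR [539.  131.8  23.7] BL [443.3  47.9  43.7]
sad A [513.4 195.8  75. ] [513.3 195.5  78.3] [513.6 195.7  82.1]
sad B [443.1 187.9  75. ] [443.5 187.3  78.3] [444.2 188.   78.6]
expected [513.461 196.513] [443.881 188.827]
captop [440.5208398  346.76443077 111.50343983] [443.22216092 344.6769227  111.        ] [439.73462807 349.10572181 111.        ]
```

>>> {"name": "servo_tool", "arguments": {
  "increments": [
    [[0, 0, -0.4, 0, 0, 0], [0, 0, -0.9, 0, 0, 0], [0, 0, -1, 0, 0, 0]]
  ]
}}

```text
clock: 7.65
tcp_pos: [518.9, 108.4, 109.9]
tool_rot: [-3.138, -0.0, 1.682]
force: [0.6, -0.0, -0.1]
finger_gap: 27.1
gripper_force: 10.0
```

>>> {"name": "servo_tool", "arguments": {
  "increments": [
    [[0, 0, -0.2, 0, 0, 0], [0, 0, -0.4, 0, 0, 0], [0, 0, -0.44, 0, 0, 0], [0, 0, -0.46, 0, 0, 0], [0, 0, -0.48, 0, 0, 0]]
  ]
}}

```text
clock: 8.28
tcp_pos: [520.1, 108.9, 73.7]
tool_rot: [3.14, 0.0, 1.682]
force: [-0.5, 0.5, -1.2]
finger_gap: 26.7
gripper_force: 10.0
```

>>> {"name": "servo_tool", "arguments": {
  "increments": [
    [[0, 0, -0.01, 0, 0, 0], [0, 0, -0.02, 0, 0, 0], [0, 0, -0.02, 0, 0, 0]]
  ]
}}

```text
clock: 8.65
tcp_pos: [519.8, 109.0, 71.5]
tool_rot: [3.141, 0.0, 1.683]
force: [0.4, 0.4, 0.6]
finger_gap: 26.3
gripper_force: 10.0
```

>>> {"name": "servo_tool", "arguments": {
  "increments": [
    [[0, -0.01, -0.01, 0, 0, 0], [0, -0.01, -0.015, 0, 0, 0], [0, -0.01, -0.015, 0, 0, 0]]
  ]
}}

```text
clock: 9.02
tcp_pos: [520.2, 108.4, 71.3]
tool_rot: [3.139, -0.0, 1.683]
force: [-1.6, 1.2, 9.4]
finger_gap: 26.8
gripper_force: 10.0
```

>>> {"name": "servo_tool", "arguments": {
  "increments": [
    [[0, 0, 0.01, 0, 0, 0], [0, 0, 0.01, 0, 0, 0], [0, 0, 0.01, 0, 0, 0]]
  ],
  "claw": 0.0
}}

```text
clock: 9.4
tcp_pos: [519.6, 108.2, 70.8]
tool_rot: [-3.141, -0.0, 1.683]
force: [-0.1, 0.1, 0.1]
finger_gap: 43.8
gripper_force: 0.0
```

>>> {"name": "servo_tool", "arguments": {
  "increments": [
    [[0, 0, 0.3, 0, 0, 0], [0, 0, 0.9, 0, 0, 0], [0, 0, 1, 0, 0, 0], [0, 0, 1, 0, 0, 0]]
  ]
}}

```text
clock: 9.9
tcp_pos: [519.5, 108.2, 150.8]
tool_rot: [3.141, 0.0, 1.682]
force: [-0.9, 0.1, -0.8]
finger_gap: 44.2
gripper_force: 0.0
```

>>> {"name": "servo_tool", "arguments": {
  "increments": [
    [[-0.2, 0.2, 0.5, 0, 0, -0.05], [-0.5, 0.6, 1, 0, 0, -0.1], [-0.5, 0.6, 1, 0, 0, -0.1], [-0.5, 0.6, 1, 0, 0, -0.1]]
  ]
}}

```text
clock: 10.4
tcp_pos: [479.1, 156.5, 229.8]
tool_rot: [-3.14, 0.001, 1.051]
force: [0.7, -0.0, 0.4]
finger_gap: 43.7
gripper_force: 0.0
```

Run:
```python
from h import *
sc,Ks,Ts,_=cam("scene");sd,Kd,Td,_=cam("side");im,K,T,_=cam("wrist");cv2.imwrite("pics/w4.png",im);cv2.imwrite("pics/scene4.png",sc)
for u,v in ((20,342),(65,400),(65,418)): print("scene",u,v,[onz(Ks,Ts,u,v,h).round().tolist() for h in (0,150,300)])
for u,v in ((310,285),(340,280),(400,290)): print("side",u,v,[onz(Kd,Td,u,v,h).round().tolist() for h in (0,150,300)])
o=np.zeros((600,800,3),np.uint8)
o[:420,:560]=im
o[300:,500:]=cv2.resize(sc[120:420,0:300],(300,300))
o[:300,560:]=cv2.resize(sc[190:270,220:284],(240,300),interpolation=cv2.INTER_CUBIC)
cv2.imwrite("pics/c4.png",o)
```

```text
scene 20 342 [[615.0, 582.0, 0.0], [459.0, 587.0, 150.0], [303.0, 593.0, 300.0]]
scene 65 400 [[440.0, 572.0, -0.0], [322.0, 579.0, 150.0], [204.0, 587.0, 300.0]]
scene 65 418 [[410.0, 585.0, 0.0], [298.0, 590.0, 150.0], [187.0, 595.0, 300.0]]
side 310 285 [[431.0, 260.0, 0.0], [449.0, 436.0, 150.0], [467.0, 611.0, 300.0]]
side 340 280 [[354.0, 238.0, 0.0], [388.0, 418.0, 150.0], [423.0, 599.0, 300.0]]
side 400 290 [[209.0, 271.0, 0.0], [275.0, 445.0, 150.0], [341.0, 618.0, 300.0]]
```

View pics/c4.png

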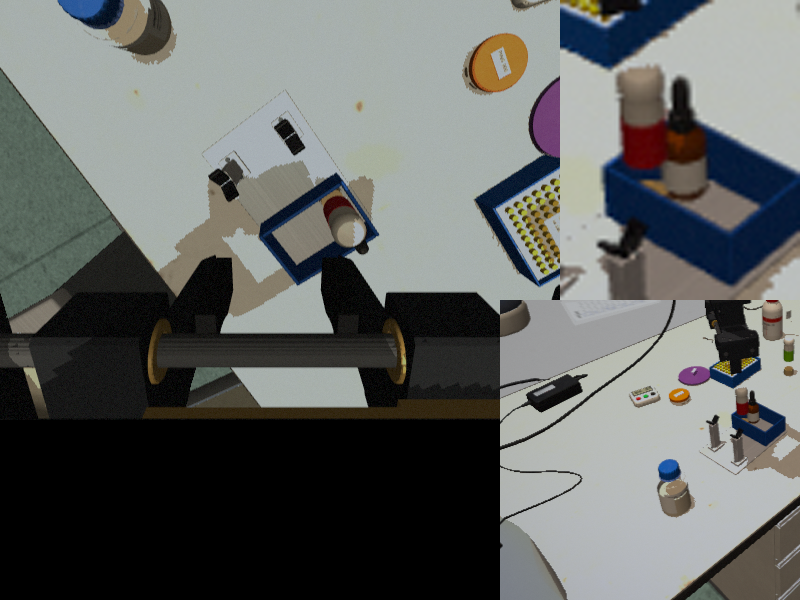

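The red vial stands beside the dropper bottle at the +x end of the bin. The microscope is well beyond y≈580, clear of the bottle. Next I'll move over the bottle.

>>> {"name": "servo_tool", "arguments": {
  "increments": [
    [[-0.15, 0.4, 0, 0, 0, -0.025], [-0.25, 0.79, 0, 0, 0, -0.05], [-0.25, 0.79, 0, 0, 0, -0.05]]
  ],
  "claw": 1
}}

```text
clock: 10.92
tcp_pos: [459.0, 220.5, 230.1]
tool_rot: [-3.141, 0.001, 0.744]
force: [0.2, 0.0, -0.5]
finger_gap: 72.1
gripper_force: 0.0
```

>>> {"name": "servo_tool", "arguments": {
  "increments": [
    [[-0.15, 0.5, 0, 0, 0, -0.025], [-0.25, 0.79, 0, 0, 0, -0.05], [-0.25, 0.79, 0, 0, 0, -0.05]]
  ]
}}

```text
clock: 11.3
tcp_pos: [439.5, 282.7, 230.4]
tool_rot: [3.141, 0.001, 0.431]
force: [0.5, -1.0, 0.1]
finger_gap: 87.9
gripper_force: 0.0
```

>>> {"name": "servo_tool", "arguments": {
  "increments": [
    [[-0.15, 0.5, 0, 0, 0, -0.025], [-0.25, 0.79, 0, 0, 0, -0.05], [-0.25, 0.79, 0, 0, 0, -0.05], [-0.25, 0.79, 0, 0, 0, -0.05]]
  ]
}}

```text
clock: 11.8
tcp_pos: [420.4, 344.5, 230.7]
tool_rot: [3.141, 0.0, 0.115]
force: [1.1, -0.1, -0.2]
finger_gap: 87.8
gripper_force: 0.0
```

Run:
```python
from h import *
o=robot.get_obs();print(o["clock"],o["tcp_pos"],o["tool_rot"],o["joints"])
im,K,T,p=cam("wrist");cv2.imwrite("pics/w5.png",im);np.savez("w5.npz",K=K,T=T)
hsv=cv2.cvtColor(im,cv2.COLOR_BGR2HSV);m=cv2.inRange(hsv,np.array([100,140,70]),np.array([125,255,255]))
n,l,st,ce=cv2.connectedComponentsWithStats(m)
for i in range(1,n):
    if st[i][4]>150: 
        c=cv2.findContours((l==i).astype(np.uint8),0,1)[0][0];print(st[i],ce[i],cv2.minEnclosingCircle(c))
X=(441,347,111);print(proj(K,T,X),proj(K,T,(441,347,0)))
P=robot.camera_params("scene");Ks,Ts=np.array(P["intrinsics"]),np.array(P["cam_to_world"])
sc=cv2.imread("pics/scene4.png")
left=Ts[:3,0]*[1,1,0];left/=-np.linalg.norm(left)
for z in (0,40,60,70,80,90,111):print(z,((proj(Ks,Ts,np.array([441,347,z])+28*left)-[140,250])*6).round(),((proj(Ks,Ts,np.array([441,347,z]))-[140,250])*6).round())
o=np.zeros((600,800,3),np.uint8);o[:420,:400]=im[:,80:480]
o[:,400:]=cv2.resize(sc[250:350,140:207],(400,600),interpolation=cv2.INTER_CUBIC);cv2.imwrite("pics/c5.png",o)
```

```text
11.8 [420.35985941 344.45688739 230.72068531] [3.14101942e+00 2.96741355e-04 1.15461499e-01] [ 4.68748192e-01  3.83942320e-01  1.34906376e+00 -4.40915392e-04
  1.40906333e+00  1.92415404e+00]
[503  88  57 109 709] [525.91114245 148.09732017] ((531.9553833007812, 142.0), 60.39390182495117)
[ 248  158   44   44 1484] [270.20822102 179.49595687] ((270.131591796875, 179.13157653808594), 22.30261993408203)
[277.0591928  180.07420957] [276.84644136 156.40215281]
0 [140. 442.] [226. 442.]
40 [120. 359.] [208. 359.]
60 [110. 316.] [199. 316.]
70 [104. 294.] [195. 294.]
80 [ 99. 272.] [190. 271.]
90 [ 93. 249.] [185. 249.]
111 [ 82. 200.] [175. 200.]
```

View pics/c5.png

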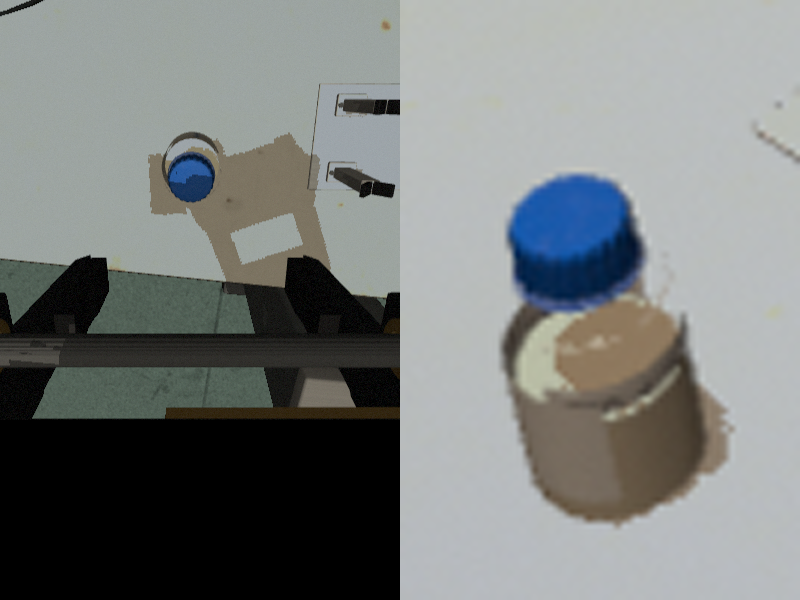

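The wrist view shows the cap centred at (270,179) and the bottle alone. The enlarged scene crop shows the straight body ending at about z≈55, so I'll grip as low as the cap allows.

Run:
```python
from h import *
b=np.load("w5.npz");B=b["K"],b["T"];a=np.load("w2.npz");A=a["K"],a["T"]
P=robot.camera_params("scene");S=np.array(P["intrinsics"]),np.array(P["cam_to_world"])
P=robot.camera_params("side");D=np.array(P["intrinsics"]),np.array(P["cam_to_world"])
print("cap wrist",onz(*B,270.1,179.1,111).round(1))
im=cv2.imread("pics/w5.png");hsv=cv2.cvtColor(im,cv2.COLOR_BGR2HSV)
im4=cv2.imread("pics/w4.png")
for n,X in (("sadA",(513.5,196.5,75)),("sadB",(443.9,188.8,75)),("plate corner -x+y",(490.2-.994*56-.11*120,88.3-.11*56+.994*120,4)),("plate +x+y",(490.2+.994*56-.11*120,88.3+.11*56+.994*120,4))):
    print(n,proj(*B,X)-[80,0])
c=cv2.resize(im[60:220,370:560],(760,600),interpolation=cv2.INTER_CUBIC);
m=cv2.inRange(hsv,np.array([0,0,0]),np.array([180,255,40]));m[250:]=0;m[:,:380]=0
n,l,st,ce=cv2.connectedComponentsWithStats(m);print([(st[i].tolist(),ce[i].round(1).tolist()) for i in range(1,n) if st[i][4]>60])
```

```text
cap wrist [441.1 352.5 111. ]
sadA [386.14371902 106.09655117]
sadB [371.68777703 187.38529687]
plate corner -x+y [323.54230832 189.31887313]
plate +x+y [337.47853451  82.78659075]
[([481, 88, 46, 108, 2571], [502.7, 138.6]), ([437, 100, 30, 14, 260], [454.5, 106.7]), ([466, 100, 26, 15, 331], [478.5, 106.6]), ([508, 125, 52, 68, 978], [546.2, 172.3]), ([423, 175, 29, 22, 224], [440.5, 186.5]), ([452, 182, 23, 15, 268], [462.7, 189.1])]
```

>>> {"name": "servo_tool", "arguments": {
  "increments": [
    [[0.26, 0.1, -0.4, 0, 0, 0], [0.26, 0.1, -1, 0, 0, 0], [0.26, 0.1, -1, 0, 0, 0]]
  ]
}}

```text
clock: 12.22
tcp_pos: [439.7, 352.1, 148.5]
tool_rot: [3.139, 0.006, 0.112]
force: [0.4, 0.4, 0.6]
finger_gap: 88.3
gripper_force: 0.0
```

>>> {"name": "servo_tool", "arguments": {
  "increments": [
    [[0, 0, -0.4, 0, 0, 0], [0, 0, -0.8, 0, 0, 0], [0, 0, -0.95, 0, 0, 0], [0, 0, -1, 0, 0, 0]]
  ]
}}

```text
clock: 12.72
tcp_pos: [441.2, 353.8, 72.0]
tool_rot: [-3.141, -0.001, 0.112]
force: [-0.2, 1.0, 0.3]
finger_gap: 88.1
gripper_force: 0.0
```

>>> {"name": "servo_tool", "arguments": {
  "increments": [
    [[0, 0, -0.06, 0, 0, 0], [0, 0, -0.1, 0, 0, 0], [0, 0, -0.13, 0, 0, 0], [0, 0, -0.13, 0, 0, 0]]
  ]
}}

```text
clock: 13.22
tcp_pos: [440.5, 353.8, 60.6]
tool_rot: [3.142, 0.0, 0.112]
force: [0.4, 0.0, -0.1]
finger_gap: 88.2
gripper_force: 0.0
```

>>> {"name": "servo_tool", "arguments": {
  "increments": [
    [[0, 0, 0, 0, 0, 0], [0, 0, 0, 0, 0, 0], [0, 0, 0, 0, 0, 0], [0, 0, 0, 0, 0, 0], [0, 0, 0, 0, 0, 0]]
  ],
  "claw": -0.1,
  "newtons": 25
}}

```text
clock: 13.85
tcp_pos: [440.5, 353.6, 60.6]
tool_rot: [3.141, -0.0, 0.112]
force: [0.1, -1.4, 0.8]
finger_gap: 55.6
gripper_force: 25.0
```

>>> {"name": "servo_tool", "arguments": {
  "increments": [
    [[0, 0, 0.2, 0, 0, 0], [0, 0, 0.7, 0, 0, 0], [0, 0, 1, 0, 0, 0]]
  ]
}}

```text
clock: 14.22
tcp_pos: [440.7, 354.1, 143.0]
tool_rot: [-3.141, -0.002, 0.112]
force: [0.5, 0.1, -2.4]
finger_gap: 55.4
gripper_force: 25.0
```

>>> {"name": "servo_tool", "arguments": {
  "increments": [
    [[0, -0.1, 0.3, 0, 0, 0], [0, -0.1, 0.5, 0, 0, 0], [0, -0.1, 0.5, 0, 0, 0]]
  ]
}}

```text
clock: 14.6
tcp_pos: [440.7, 346.0, 182.1]
tool_rot: [-3.14, -0.003, 0.112]
force: [-0.4, 0.2, -3.4]
finger_gap: 55.2
gripper_force: 25.0
```

>>> {"name": "servo_tool", "arguments": {
  "increments": [
    [[0.05, -0.3, 0, 0, 0, 0], [0.1, -0.8, 0, 0, 0, 0], [0.1, -0.8, 0, 0, 0, 0]]
  ]
}}

```text
clock: 14.98
tcp_pos: [448.3, 280.1, 180.1]
tool_rot: [3.141, 0.002, 0.109]
force: [-0.7, -0.4, -1.4]
finger_gap: 55.5
gripper_force: 25.0
```

>>> {"name": "servo_tool", "arguments": {
  "increments": [
    [[0.05, -0.4, 0, 0, 0, 0], [0.1, -0.8, 0, 0, 0, 0], [0.1, -0.8, 0, 0, 0, 0]]
  ]
}}

```text
clock: 15.35
tcp_pos: [456.5, 217.1, 180.3]
tool_rot: [-3.141, 0.001, 0.11]
force: [0.7, -0.1, -1.8]
finger_gap: 55.5
gripper_force: 25.0
```

>>> {"name": "servo_tool", "arguments": {
  "increments": [
    [[0.05, -0.4, 0, 0, 0, 0], [0.1, -0.8, 0, 0, 0, 0], [0.1, -0.8, 0, 0, 0, 0], [0.1, -0.8, 0, 0, 0, 0]]
  ]
}}

```text
clock: 15.85
tcp_pos: [464.4, 154.9, 180.4]
tool_rot: [-3.141, 0.0, 0.112]
force: [-1.3, 0.5, -2.1]
finger_gap: 55.2
gripper_force: 25.0
```

>>> {"name": "servo_tool", "arguments": {
  "increments": [
    [[0.06, -0.4, 0, 0, 0, 0], [0.12, -0.85, 0, 0, 0, 0], [0.12, -0.85, 0, 0, 0, 0], [0.12, -0.85, 0, 0, 0, 0]]
  ]
}}

```text
clock: 16.35
tcp_pos: [473.9, 86.9, 180.5]
tool_rot: [-3.141, 0.0, 0.113]
force: [1.0, -0.7, -2.8]
finger_gap: 55.5
gripper_force: 25.0
```

Run:
```python
from h import *
o=robot.get_obs();print(o["clock"],o["tcp_pos"],o["tool_rot"])
im,K,T,p=cam("wrist");cv2.imwrite("pics/w6.png",im);np.savez("w6.npz",K=K,T=T)
hsv=cv2.cvtColor(im,cv2.COLOR_BGR2HSV)
R2=np.array([[.994,-.1098],[.1098,.994]])
for n,x,y,z in (("TR",52,36,45),("BR",52,-36,45),("TL",-52,36,45),("drop",29.6,-15.4,86),("vial",32,16,113)): print(n,proj(K,T,[*(R2@[x,y]+[490.2,88.3]),z]).round(1))
def bl(lo,hi,a):
    m=cv2.inRange(hsv,np.array(lo),np.array(hi));n,l,st,ce=cv2.connectedComponentsWithStats(m)
    return [(st[i].tolist(),ce[i].round(1).tolist()) for i in range(1,n) if st[i][4]>a]
print("blue",bl([100,120,50],[125,255,255],100))
o=np.zeros((600,800,3),np.uint8)
o[:]=cv2.resize(im[40:265,130:430],(800,600),interpolation=cv2.INTER_CUBIC);cv2.imwrite("pics/c6.png",o)
```

```text
16.35 [473.93957699  86.93436924 180.49613375] [-3.14108414e+00  1.21368430e-04  1.12517690e-01]
TR [232.3 116.1]
BR [324.2 116.3]
TL [236.9 238.3]
drop [300.7 153.1]
vial [252.3 156. ]
blue [([233, 117, 91, 103, 945], [292.7, 141.2]), ([235, 173, 6, 44, 164], [237.7, 194.0]), ([268, 283, 39, 16, 176], [290.0, 289.6]), ([238, 313, 80, 21, 1031], [277.0, 325.7]), ([222, 367, 110, 40, 3526], [276.3, 384.7])]
```

View pics/c6.png

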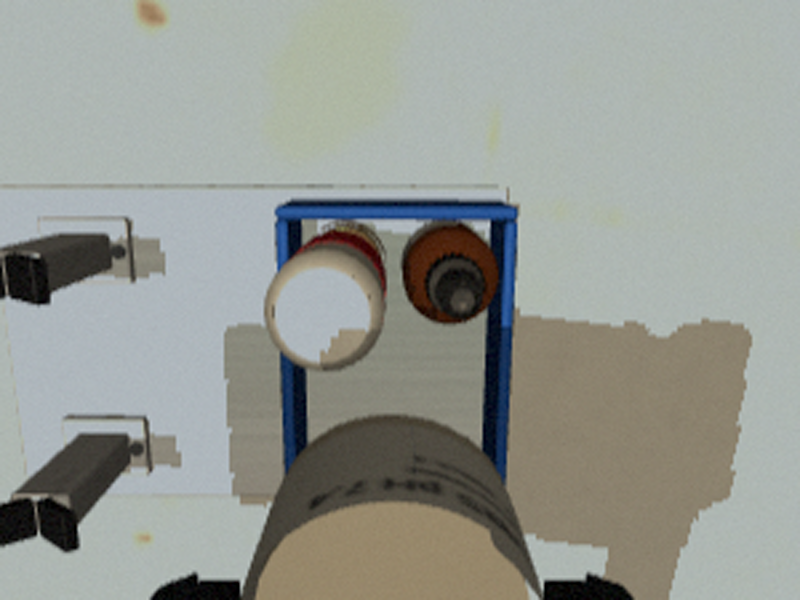

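Rim corners match prediction within 1 px: predicted (232,116) and (324,116), seen at crop (275,205) and (517,205). The vial is at crop (325,305) and the dropper at (460,300). The bottle is centred over the free space, so I'll lower it.

>>> {"name": "servo_tool", "arguments": {
  "increments": [
    [[0, 0, -0.3, 0, 0, 0], [0, 0, -0.7, 0, 0, 0], [0, 0, -0.85, 0, 0, 0], [0, 0, -0.85, 0, 0, 0]]
  ]
}}

```text
clock: 16.9
tcp_pos: [474.0, 86.3, 112.4]
tool_rot: [-3.141, 0.001, 0.113]
force: [-0.2, 0.3, -2.4]
finger_gap: 55.5
gripper_force: 25.0
```

>>> {"name": "servo_tool", "arguments": {
  "increments": [
    [[0, 0, -0.08, 0, 0, 0], [0, 0, -0.16, 0, 0, 0], [0, 0, -0.24, 0, 0, 0], [0, 0, -0.24, 0, 0, 0]]
  ]
}}

```text
clock: 17.4
tcp_pos: [473.9, 85.7, 92.9]
tool_rot: [-3.141, 0.001, 0.112]
force: [-0.2, 0.2, -2.6]
finger_gap: 55.5
gripper_force: 25.0
```

No contact on entry. Continue down.

>>> {"name": "servo_tool", "arguments": {
  "increments": [
    [[0, 0.01, -0.1, 0, 0, 0], [0, 0.01, -0.2, 0, 0, 0], [0, 0.01, -0.28, 0, 0, 0], [0, 0.01, -0.32, 0, 0, 0], [0, 0.01, -0.32, 0, 0, 0]]
  ]
}}

```text
clock: 18.02
tcp_pos: [474.0, 86.6, 67.5]
tool_rot: [-3.141, 0.0, 0.112]
force: [-0.5, 0.1, -2.9]
finger_gap: 55.8
gripper_force: 25.0
```

>>> {"name": "servo_tool", "arguments": {
  "increments": [
    [[0, 0, -0.01, 0, 0, 0], [0, 0, -0.02, 0, 0, 0], [0, 0, -0.03, 0, 0, 0], [0, 0, -0.03, 0, 0, 0]]
  ]
}}

```text
clock: 18.52
tcp_pos: [474.1, 86.6, 65.3]
tool_rot: [-3.142, 0.0, 0.112]
force: [-0.0, -1.0, -1.7]
finger_gap: 55.3
gripper_force: 25.0
```

>>> {"name": "servo_tool", "arguments": {
  "increments": [
    [[0, 0, -0.01, 0, 0, 0], [0, 0, -0.013, 0, 0, 0], [0, 0, -0.013, 0, 0, 0]]
  ]
}}

```text
clock: 18.9
tcp_pos: [474.2, 86.6, 64.6]
tool_rot: [3.142, -0.0, 0.112]
force: [-1.6, 0.4, 3.5]
finger_gap: 55.4
gripper_force: 25.0
```

>>> {"name": "servo_tool", "arguments": {
  "increments": [
    [[0, 0, 0, 0, 0, 0], [0, 0, 0, 0, 0, 0], [0, 0, 0, 0, 0, 0]]
  ],
  "claw": 0.6
}}

```text
clock: 19.27
tcp_pos: [474.1, 86.6, 64.3]
tool_rot: [-3.142, -0.0, 0.112]
force: [-0.4, -0.3, -0.6]
finger_gap: 70.9
gripper_force: 0.0
```

>>> {"name": "servo_tool", "arguments": {
  "increments": [
    [[0, 0, 0.2, 0, 0, 0], [0, 0, 0.8, 0, 0, 0], [0, 0, 1, 0, 0, 0], [0, 0, 1, 0, 0, 0]]
  ]
}}

```text
clock: 19.77
tcp_pos: [474.5, 86.6, 145.1]
tool_rot: [3.141, -0.002, 0.112]
force: [-0.9, 0.5, 0.2]
finger_gap: 70.7
gripper_force: 0.0
```

>>> {"name": "servo_tool", "arguments": {
  "increments": [
    [[-0.05, -0.4, 0.4, 0, 0, 0.02], [-0.11, -0.96, 0.6, 0, 0, 0.047], [-0.11, -0.96, 0.6, 0, 0, 0.047]]
  ]
}}

```text
clock: 20.15
tcp_pos: [465.3, 7.8, 192.1]
tool_rot: [3.141, -0.0, 0.405]
force: [-0.2, 0.2, -0.6]
finger_gap: 70.3
gripper_force: 0.0
```

>>> {"name": "servo_tool", "arguments": {
  "increments": [
    [[-0.05, -0.6, 0, 0, 0, 0.02], [-0.11, -0.96, 0, 0, 0, 0.047], [-0.11, -0.96, 0, 0, 0, 0.047]]
  ]
}}

```text
clock: 20.52
tcp_pos: [456.1, -67.4, 191.0]
tool_rot: [-3.139, 0.001, 0.698]
force: [-0.5, 0.9, 0.2]
finger_gap: 70.8
gripper_force: 0.0
```

>>> {"name": "servo_tool", "arguments": {
  "increments": [
    [[-0.05, -0.6, 0, 0, 0, 0.02], [-0.11, -0.96, 0, 0, 0, 0.047], [-0.11, -0.96, 0, 0, 0, 0.047]]
  ]
}}

```text
clock: 20.9
tcp_pos: [447.7, -143.6, 191.5]
tool_rot: [-3.14, -0.0, 0.992]
force: [-0.5, 0.9, 0.9]
finger_gap: 70.6
gripper_force: 0.0
```

>>> {"name": "servo_tool", "arguments": {
  "increments": [
    [[-0.05, -0.6, 0, 0, 0, 0.02], [-0.11, -0.96, 0, 0, 0, 0.047], [-0.11, -0.96, 0, 0, 0, 0.047], [-0.11, -0.96, 0, 0, 0, 0.047]]
  ]
}}

```text
clock: 21.4
tcp_pos: [439.2, -218.7, 192.0]
tool_rot: [-3.141, -0.001, 1.289]
force: [-0.2, 0.1, -0.4]
finger_gap: 70.5
gripper_force: 0.0
```

```bash
cat > br.py <<'E'
from h import *
import sys
o=robot.get_obs();print(o["clock"],o["tcp_pos"],o["tool_rot"])
im,K,T,p=cam("wrist");cv2.imwrite(f"pics/{sys.argv[1]}.png",im);np.savez(sys.argv[1]+".npz",K=K,T=T)
hsv=cv2.cvtColor(im,cv2.COLOR_BGR2HSV)
m=cv2.inRange(hsv,np.array([0,150,50]),np.array([6,255,255]))|cv2.inRange(hsv,np.array([172,150,50]),np.array([180,255,255]))
n,l,st,ce=cv2.connectedComponentsWithStats(m)
for i in range(1,n):
    if st[i][4]<150: continue
    ys,xs=np.nonzero(l==i);W=np.array([onz(K,T,u,v,4.5)[:2] for u,v in zip(xs,ys)])
    V=np.linalg.svd(W-W.mean(0),full_matrices=False)[2][0];V*=np.sign(V[1]);t=(W-W.mean(0))@V
    e=W.mean(0)+V*t.max();print(st[i],"ang",np.arctan2(V[1],V[0]),"len",np.ptp(t),"end",e,"mid",e-89*V,"grip",e-74*V,"ctr-line at grip", W[np.abs(t-t.max()+74)<6].mean(0))
E
python3 br.py w7
```

```text
21.4 [ 439.17645497 -218.70315064  192.02501548] [-3.14083315e+00 -8.94579173e-04  1.28860989e+00]
[ 274   65    9  149 1136] ang 1.2975353476475306 len 139.85705635087152 end [ 470.30012368 -112.28971456] mid [ 446.28144006 -197.98745571] grip [ 450.3295328  -183.54401619] ctr-line at grip [ 450.27928152 -183.73742427]
```

>>> {"name": "servo_tool", "arguments": {
  "increments": [
    [[0.07, 0.2, -0.4, 0, 0, 0], [0.14, 0.44, -1, 0, 0, 0.001], [0.14, 0.44, -1, 0, 0, 0.001]]
  ],
  "claw": -0.3
}}

```text
clock: 21.82
tcp_pos: [449.1, -182.7, 110.5]
tool_rot: [-3.136, -0.002, 1.3]
force: [-0.2, -0.6, 0.6]
finger_gap: 42.0
gripper_force: 0.0
```

>>> {"name": "servo_tool", "arguments": {
  "increments": [
    [[0, 0, -0.4, 0, 0, 0], [0, 0, -0.8, 0, 0, 0], [0, 0, -0.95, 0, 0, 0], [0, 0, -1, 0, 0, 0]]
  ]
}}

```text
clock: 22.32
tcp_pos: [450.6, -185.9, 33.1]
tool_rot: [3.14, 0.0, 1.299]
force: [-0.0, 0.5, 0.3]
finger_gap: 30.5
gripper_force: 0.0
```

>>> {"name": "servo_tool", "arguments": {
  "increments": [
    [[0, 0, -0.1, 0, 0, 0], [0, 0, -0.18, 0, 0, 0], [0, 0, -0.21, 0, 0, 0], [0, 0, -0.23, 0, 0, 0], [0, 0, -0.23, 0, 0, 0]]
  ]
}}

```text
clock: 22.95
tcp_pos: [450.1, -185.4, 13.9]
tool_rot: [-3.142, -0.0, 1.299]
force: [-0.6, 0.9, -0.2]
finger_gap: 30.6
gripper_force: 0.0
```

>>> {"name": "servo_tool", "arguments": {
  "increments": [
    [[0, 0.01, -0.01, 0, 0, 0], [0, 0.01, -0.018, 0, 0, 0], [0, 0.01, -0.018, 0, 0, 0]]
  ]
}}

```text
clock: 23.32
tcp_pos: [450.1, -184.6, 12.5]
tool_rot: [3.142, 0.0, 1.299]
force: [0.3, -0.2, 0.2]
finger_gap: 30.9
gripper_force: 0.0
```

>>> {"name": "servo_tool", "arguments": {
  "increments": [
    [[0, 0, 0, 0, 0, 0], [0, 0, 0, 0, 0, 0], [0, 0, 0, 0, 0, 0], [0, 0, 0, 0, 0, 0], [0, 0, 0, 0, 0, 0]]
  ],
  "claw": -1,
  "newtons": 12
}}

```text
clock: 23.95
tcp_pos: [450.1, -184.6, 12.5]
tool_rot: [3.142, 0.0, 1.299]
force: [-0.2, -0.5, -0.2]
finger_gap: 7.5
gripper_force: 12.0
```

>>> {"name": "servo_tool", "arguments": {
  "increments": [
    [[0, 0, 0.3, 0, 0, 0], [0, 0, 0.9, 0, 0, 0], [0, 0, 1, 0, 0, 0]]
  ]
}}

```text
clock: 24.32
tcp_pos: [450.9, -185.2, 94.8]
tool_rot: [3.137, 0.002, 1.299]
force: [0.3, -0.2, 0.7]
finger_gap: 7.7
gripper_force: 12.0
```

>>> {"name": "servo_tool", "arguments": {
  "increments": [
    [[0.05, 0.3, 0.5, 0, 0, -0.018], [0.1, 0.94, 1, 0, 0, -0.038], [0.1, 0.94, 1, 0, 0, -0.038]]
  ]
}}

```text
clock: 24.7
tcp_pos: [458.5, -107.5, 174.0]
tool_rot: [3.138, -0.0, 1.063]
force: [-0.2, -1.0, -0.8]
finger_gap: 7.8
gripper_force: 12.0
```

>>> {"name": "servo_tool", "arguments": {
  "increments": [
    [[0.05, 0.6, 0, 0, 0, -0.018], [0.1, 0.94, 0, 0, 0, -0.038], [0.1, 0.94, 0, 0, 0, -0.038]]
  ]
}}

```text
clock: 25.08
tcp_pos: [465.7, -33.5, 171.2]
tool_rot: [-3.14, 0.001, 0.825]
force: [0.4, -0.3, -0.4]
finger_gap: 7.8
gripper_force: 12.0
```

>>> {"name": "servo_tool", "arguments": {
  "increments": [
    [[0.05, 0.6, 0, 0, 0, -0.018], [0.1, 0.94, 0, 0, 0, -0.038], [0.1, 0.94, 0, 0, 0, -0.038]]
  ]
}}

```text
clock: 25.45
tcp_pos: [474.0, 40.9, 171.6]
tool_rot: [-3.141, 0.001, 0.587]
force: [0.4, -0.7, 0.1]
finger_gap: 7.8
gripper_force: 12.0
```

>>> {"name": "servo_tool", "arguments": {
  "increments": [
    [[0.05, 0.6, 0, 0, 0, -0.018], [0.1, 0.94, 0, 0, 0, -0.038], [0.1, 0.94, 0, 0, 0, -0.038]]
  ]
}}

```text
clock: 25.82
tcp_pos: [482.3, 115.6, 171.8]
tool_rot: [3.142, 0.001, 0.349]
force: [0.3, 0.2, -1.1]
finger_gap: 7.4
gripper_force: 12.0
```

>>> {"name": "servo_tool", "arguments": {
  "increments": [
    [[0.05, 0.6, 0, 0, 0, -0.018], [0.1, 0.94, 0, 0, 0, -0.037], [0.1, 0.94, 0, 0, 0, -0.037], [0.1, 0.94, 0, 0, 0, -0.037]]
  ]
}}

```text
clock: 26.32
tcp_pos: [490.2, 189.5, 172.2]
tool_rot: [3.141, 0.001, 0.114]
force: [-0.5, -1.1, 0.1]
finger_gap: 7.6
gripper_force: 12.0
```

Run:
```python
from h import *
o=robot.get_obs();t=o["tcp_pos"];print(o["clock"],t,o["tool_rot"],o["joints"])
y=o["tool_rot"][2];ax=t-[0,0,8.5]
def red(im):
    hsv=cv2.cvtColor(im,cv2.COLOR_BGR2HSV);m=cv2.inRange(hsv,np.array([0,150,50]),np.array([6,255,255]))|cv2.inRange(hsv,np.array([172,150,50]),np.array([180,255,255]))
    n,l,st,ce=cv2.connectedComponentsWithStats(m);return [(st[i].tolist(),ce[i].round(1).tolist()) for i in range(1,n) if st[i][4]>25]
for n in ("scene","side","wrist"):
    im,K,T,_=cam(n);cv2.imwrite(f"pics/{n}8.png",im)
    e=[proj(K,T,ax+s*np.array([np.cos(y),np.sin(y),0])).round(1) for s in (75,0,-65,-103)];print(n,"pred end,grip,red end,tip",e,red(im))
```

```text
26.325 [490.21925316 189.49606868 172.17321833] [3.14110465e+00 7.54464134e-04 1.14207449e-01] [ 1.43606146e-01  4.10179674e-01  1.49156620e+00 -4.92205115e-04
  1.24061529e+00  1.60035460e+00]
scene pred end,grip,red end,tip [array([192.3, 198.4]), array([218. , 211.6]), array([242.1, 224. ]), array([257.1, 231.7])] [([266, 113, 13, 9, 81], [272.3, 117.8]), ([263, 137, 19, 6, 66], [271.7, 139.6]), ([198, 201, 10, 7, 36], [202.8, 203.9]), ([220, 211, 29, 24, 166], [236.2, 224.3])]
side pred end,grip,red end,tip [array([257.7, 215.4]), array([288.2, 214.2]), array([314.4, 213.2]), array([329.5, 212.6])] [([193, 134, 22, 25, 137], [199.4, 149.1]), ([192, 171, 17, 6, 53], [200.2, 173.7]), ([258, 213, 27, 4, 80], [272.0, 214.8]), ([294, 213, 21, 3, 48], [302.8, 213.7]), ([271, 226, 10, 11, 93], [275.7, 230.9])]
wrist pred end,grip,red end,tip [array([278.4, 115.7]), array([278.3, 275.2]), array([278.3, 379.9]), array([278.3, 430.9])] [([268, 117, 19, 217, 3554], [276.6, 225.7]), ([370, 165, 35, 39, 360], [384.1, 173.7]), ([271, 367, 11, 18, 168], [275.9, 374.9])]
```

>>> {"name": "servo_tool", "arguments": {
  "increments": [
    [[0.03, 0.06, -0.2, 0, 0, 0], [0.03, 0.06, -0.6, 0, 0, 0], [0.03, 0.06, -0.85, 0, 0, 0], [0.03, 0.06, -0.88, 0, 0, 0], [0.03, 0.06, -0.88, 0, 0, 0]]
  ]
}}

```text
clock: 27.1
tcp_pos: [492.6, 196.2, 102.2]
tool_rot: [-3.142, -0.0, 0.112]
force: [-0.7, 0.1, 0.5]
finger_gap: 7.4
gripper_force: 12.0
```

Run:
```python
from h import *
o=robot.get_obs();print(o["clock"],o["tcp_pos"],o["tool_rot"])
im,K,T,_=cam("wrist");sc,Ks,Ts,_=cam("scene");sd,Kd,Td,_=cam("side")
for n,i in(("wrist9",im),("scene9",sc),("side9",sd)):cv2.imwrite(f"pics/{n}.png",i)
p=np.zeros((600,800,3),np.uint8)
p[:420,:400]=im[:,80:480]
p[:300,400:]=cv2.resize(sc[195:295,180:313],(400,300),interpolation=cv2.INTER_CUBIC)
p[300:,400:]=cv2.resize(sd[200:290,240:360],(400,300),interpolation=cv2.INTER_CUBIC)
cv2.imwrite("pics/c9.png",p)
```

```text
27.1 [492.6415477  196.20641079 102.15829201] [-3.14158487e+00 -1.82348820e-04  1.12016425e-01]
```

View pics/c9.png

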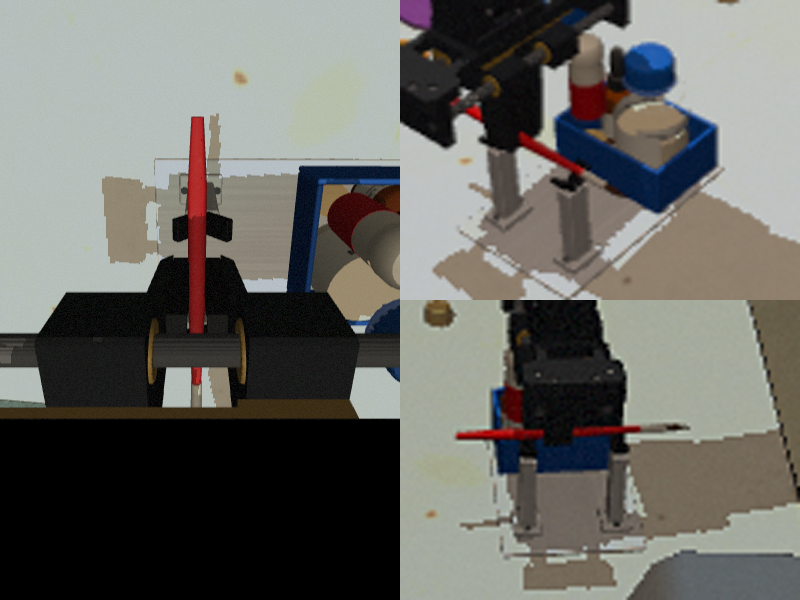

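The brush is level over the saddles. In the wrist view its axis at u≈198 is about 4 px to +y of the V centre at u≈202. I'll shift −2 mm in y and lower.

>>> {"name": "servo_tool", "arguments": {
  "increments": [
    [[0, -0.025, -0.03, 0, 0, 0], [0, -0.025, -0.07, 0, 0, 0], [0, -0.025, -0.11, 0, 0, 0], [0, -0.025, -0.14, 0, 0, 0], [0, -0.025, -0.14, 0, 0, 0]]
  ]
}}

```text
clock: 27.88
tcp_pos: [492.4, 194.2, 90.7]
tool_rot: [3.142, 0.0, 0.112]
force: [-1.2, -0.3, 0.6]
finger_gap: 7.4
gripper_force: 12.0
```

>>> {"name": "servo_tool", "arguments": {
  "increments": [
    [[0, 0, -0.01, 0, 0, 0], [0, 0, -0.02, 0, 0, 0], [0, 0, -0.02, 0, 0, 0]]
  ]
}}

```text
clock: 28.25
tcp_pos: [492.5, 194.1, 89.4]
tool_rot: [3.142, -0.0, 0.112]
force: [0.7, -1.5, 2.0]
finger_gap: 7.5
gripper_force: 12.0
```

>>> {"name": "servo_tool", "arguments": {
  "increments": [
    [[0, 0, -0.01, 0, 0, 0], [0, 0, -0.01, 0, 0, 0], [0, 0, -0.01, 0, 0, 0]]
  ]
}}

```text
clock: 28.62
tcp_pos: [492.7, 193.9, 88.9]
tool_rot: [3.141, -0.001, 0.112]
force: [-1.6, -1.8, 6.4]
finger_gap: 7.7
gripper_force: 12.0
```

>>> {"name": "servo_tool", "arguments": {
  "increments": [
    [[0, 0, 0, 0, 0, 0], [0, 0, 0, 0, 0, 0], [0, 0, 0, 0, 0, 0]]
  ],
  "claw": -0.5
}}

```text
clock: 29.0
tcp_pos: [492.4, 194.2, 88.3]
tool_rot: [-3.142, 0.0, 0.112]
force: [-0.5, 0.2, -0.3]
finger_gap: 22.1
gripper_force: 0.0
```

>>> {"name": "servo_tool", "arguments": {
  "increments": [
    [[0, 0, 0.15, 0, 0, 0], [0, 0, 0.6, 0, 0, 0], [0, 0, 1, 0, 0, 0], [0, 0, 1, 0, 0, 0]]
  ]
}}

```text
clock: 29.5
tcp_pos: [493.4, 194.4, 171.1]
tool_rot: [-3.141, -0.005, 0.112]
force: [-0.0, 0.1, -0.1]
finger_gap: 22.3
gripper_force: 0.0
```

>>> {"name": "servo_tool", "arguments": {
  "increments": [
    [[-0.5, 0, 0.6, 0, 0, 0], [-0.8, 0, 1, 0, 0, 0], [-0.8, 0, 1, 0, 0, 0]]
  ]
}}

```text
clock: 29.88
tcp_pos: [427.9, 194.4, 249.9]
tool_rot: [-3.141, -0.003, 0.112]
force: [-0.1, 0.1, 0.1]
finger_gap: 21.7
gripper_force: 0.0
```

Run:
```python
from h import *
o=robot.get_obs();print(o["clock"],o["tcp_pos"],o["force"])
def red(im):
    hsv=cv2.cvtColor(im,cv2.COLOR_BGR2HSV);m=cv2.inRange(hsv,np.array([0,150,50]),np.array([6,255,255]))|cv2.inRange(hsv,np.array([172,150,50]),np.array([180,255,255]))
    n,l,st,ce=cv2.connectedComponentsWithStats(m);return [(st[i].tolist(),ce[i].round(1).tolist()) for i in range(1,n) if st[i][4]>25]
c=np.array([478.7,192.7,81]);d=np.array([.994,.1098,0])
ims={}
for n in ("scene","side","wrist"):
    im,K,T,_=cam(n);ims[n]=im;cv2.imwrite(f"pics/{n}10.png",im)
    print(n,[proj(K,T,c+s*d).round(1) for s in (89,0,-51,-89)],red(im))
p=np.zeros((600,800,3),np.uint8)
p[:420,:400]=ims["wrist"][:,80:480]
p[:300,400:]=cv2.resize(ims["scene"][195:295,180:313],(400,300),interpolation=cv2.INTER_CUBIC)
p[300:,400:]=cv2.resize(ims["side"][200:290,240:360],(400,300),interpolation=cv2.INTER_CUBIC)
p[420:,:240]=cv2.resize(ims["scene"][130:220,260:380],(240,180))
cv2.imwrite("pics/c10.png",p)
```

```text
29.875 [427.91201531 194.39374682 249.85780274] [-0.0951037   0.1132456   0.07885547]
scene [array([194.5, 229.8]), array([223.6, 246.4]), array([241.6, 256.7]), array([255.7, 264.7])] [([273, 96, 21, 8, 34], [282.9, 98.6]), ([266, 111, 13, 11, 125], [271.6, 116.1]), ([237, 223, 12, 12, 126], [242.3, 228.5]), ([195, 230, 47, 28, 172], [218.5, 243.5])]
side [array([256.9, 244.3]), array([291.8, 242.8]), array([311.6, 242. ]), array([326.2, 241.3])] [([193, 134, 22, 25, 137], [199.3, 149.1]), ([192, 171, 17, 6, 53], [200.3, 173.6]), ([271, 226, 10, 11, 94], [275.6, 230.9]), ([257, 242, 55, 3, 142], [283.6, 243.0])]
wrist [array([286.2,  23.2]), array([285.1, 135.8]), array([284.5, 191.2]), array([284.1, 228.8])] [([281, 24, 10, 168, 1404], [285.4, 105.6]), ([364, 83, 20, 32, 235], [371.2, 97.3])]
```

View pics/c10.png

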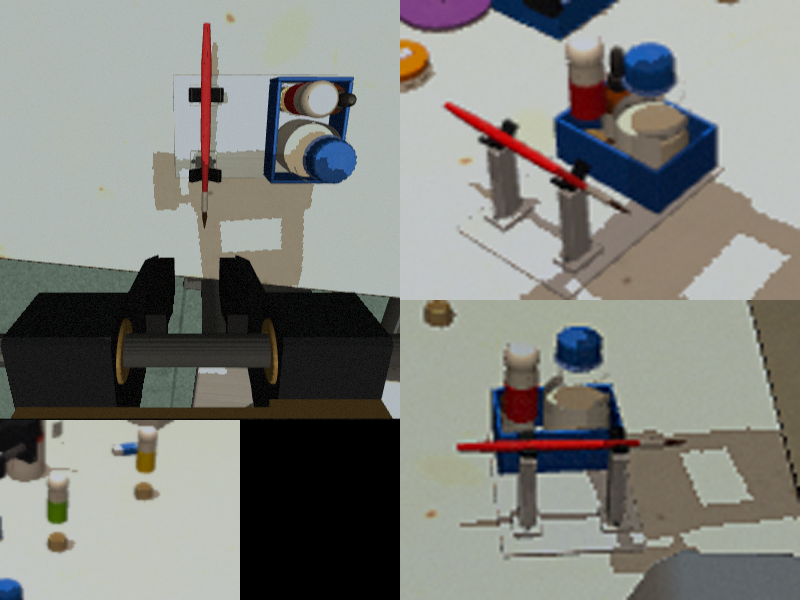

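The brush lies level and centred in both saddles; its ends are within 1–2 px of prediction in all three views. The vial, dropper and bottle stand upright in the bin, and the green and yellow vials are untouched.

```bash
python3 -c "
from plant import robot
print(robot.hand_in())"
```

```text
the job is handed in; nothing more can be done
None
```

The caddy is packed and handed in at about 30 s: the red vial and media bottle stand upright beside the dropper bottle, and the brush rests level and centred in both saddles.

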